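# Index the soap cutter's stop and square the loaf

### The job

On the soap cutter, pull up the stop's spring plunger knob, move the stop one hole in towards the cutting wire and let the pin snap fully home; never force the pin hard against the side of a hole. Then push the loaf of soap gently, so as not to dent it, square into the corner: long side along the back fence, end up against the stop. Leave the other things on the bench where they are.

Things in the scene. Friction and masses are not known exactly. Their poses are not given: they have to be found in the camera images.
- cutter: soap cutter, fixed: wooden base 200 (x) x 400 (y) x 25 mm, running plates and fence behind, stop rail in front. Origin under the base's centre; +x runs across the base to the back fence, +y along it from the loaf's end to the stop's end, z up. When down, its wire cuts in the plane y = 0
- corner (a point): point on the back fence's face at the running surface, in the wire's plane (cutter x = 60, y = 0, z = 30 mm). The aluminium fence's face is the plane x = 60, z = 30..80, over the whole length; the white running surface is z = 30, x = -22..60, whole length, with a 3 mm slit for the wire at y = 0. Axes as the cutter's
- bow: cutting bow with the wire and a wooden handle, swung up and back, fixed, behind the fence: cutter x = 66..120, y = -16..16 mm, up to z = 295. Origin and axes as the cutter's
- rail_end (a point): middle of the top of the stop's aluminium rail at its inner end (cutter x = -60, y = 8, z = 45 mm). The rail is 40 mm wide and runs 182 mm to +y; its index holes lie along its middle, each 9.8 mm wide along the rail; between holes its top is smooth and level. Axes as the cutter's
- stop (a joint): slide of the blue stop on its rail, m: 0 at the start, in a hole; grows moving in to the wire (cutter -y); -0.045..0.048. Drag 2.5 N, plus 1 to 2 N while the pin rides on the rail. Hole plates are clamped by hand, unevenly, unmeasured: the next hole in is 25 to 39 mm from the first (in a steel plate with four brass screws). A seated stop has 0.9 mm of play each way
- plunger (a joint): travel of the knob and its pin, m: 0 = pin fully home, grows as the knob is pulled up, 0.013 at most. The pin enters a hole by 8 mm: above 0.009 it is clear; let go between holes it rests on the rail, at 0.008. The spring pushes down with 6 N at home, 10 N at full pull; let go, the pin snaps in by itself in 0.1 s once it is over a hole to within 0.9 mm
- knob (a point): middle of the black plunger knob's grip, cutter z = 92 mm when home: a head of 26 mm diameter and 20 mm tall about this point, vertical axis, on a 17 mm neck. Pushed sideways, the knob carries the stop along. The stop's saddle, 52 (x) x 40 (y) mm, has its top 31 mm below this point; higher stand only a 21 mm collar under the neck and, 26 mm or more to +x, the blade, its top 18 mm below
- stop_face (a point): middle of the stop blade's face, which looks to the cutter's -y and which the loaf's end must meet (cutter x = 30, z = 57 mm). The blade is 6 mm thick, spans the cutter's x = -34..55 and z = 34..74; the knob's axis lies 20 mm behind (+y of) the face. Axes as the cutter's
- pin: the plunger's steel pin, 8 mm thick, blunt-ended, under the knob inside the saddle (unseen); origin on its axis, at the rail's top when home. A side load of more than about 30 N against a hole's wall would bend it
- loaf: cream block of hard soap, 60 (x) x 120 (y) x 55 (z) mm, 0.3 to 0.52 kg, lying on the running surface on the -y side of the wire, a little off the fence and askew. Origin at the centre of its underside, axes as the cutter's when square. Slick: slides under 0.8 to 2.5 N; dents when pressed with more than about 20 N
- loaf_end (a point): centre of the loaf's end (60 x 55 mm) that looks to the stop
- loaf_side (a point): centre of the loaf's long side (120 x 55 mm) that looks to the fence
- bar_cut: bystander: cut bar of cream soap, 60 x 30 x 55 mm, standing on the cutter beyond the stop; origin under its centre
- brush: bystander: bench brush, 170 mm, 40 mm wide, 20 mm tall, lying on the bench left of the cutter; origin under its middle
- bar_green: bystander: green soap bar, 60 x 30 x 55 mm, standing left of the cutter; origin under its centre
- bowl: bystander: steel bowl, 160 mm across, 75 mm tall; origin under its centre
- beaker: bystander: glass beaker, 72 mm across, 98 mm tall; origin under its centre
- cylinder: bystander: amber measuring cylinder, 64 mm foot, 205 mm tall; origin under its centre
There are look-alikes about, which are no part of the job. What is shaped like the loaf but green or purple is not meant.

How it is judged (in metres and radians):
On the way, in this order (a step that is already met when the one before it is completed fails the run):
1. the knob is pulled up until the pin is clear of its hole (value of joint plunger above 0.0085 m), for 0.05 s.
2. the stop stands at the next hole in and its pin has snapped fully home, before the loaf is brought up to it (still 10 mm off or more) (value of joint stop between 0.022 and 0.042 m and value of joint plunger below 0.0015 m and y of loaf_end in the frame of stop_face below -0.01 m), for 0.2 s.
At the end, for the whole second after the job is handed in: The stop's pin is fully home (within 1.5 mm) in the next hole in, and the loaf lies still and flat on the cutter, square to within 0.03 rad, its side within 2 mm of the fence and its end within 2 mm of the stop's face (value of joint stop between 0.022 and 0.042 m and value of joint plunger below 0.0015 m and x of loaf_side in the frame of cutter above 0.058 m and y of loaf_end in the frame of stop_face between -0.002 and 0.002 m and angle between the y axis of loaf and the y axis of cutter, either way round below 0.03 rad and angle between loaf's own z axis and vertical below 0.04 rad and linear speed of loaf below 0.01 m/s); the robot touches nothing.
It fails at once if the pin is forced against a hole's wall with more than 30 N (contact force between pin and anything else above 30 N).
It fails at once if the loaf is pressed with more than 20 N by the robot (contact force between the fingers and loaf above 20 N).
It fails at once if a bystander is moved by more than 20 mm or the measuring cylinder knocked over (distance of any of bar_cut, brush, bar_green, bowl, beaker, cylinder from where it was at the start of the episode above 0.02 m or angle between cylinder's own z axis and vertical above 0.4 rad).
It also fails if it takes over 72 s, if anything falls off the work surface, if the arm or the gripper's body presses on something with over 40 N, if the wrist force passes 120 N, or if a joint passes its speed limit or range.

### The arm

A 6-joint arm with a two-finger parallel gripper is mounted at the origin on the work surface. World frame = base frame: x ahead of the robot, y to its left, z up, the work surface at z = 0. Lengths are in m, angles in degrees, forces in N, time in s.
With the tool pointing down it reaches from about 0.275 to 0.775 m from the base axis. Payload 14.6 kg.
Tool frame: the origin (TCP) lies midway between the tips of the shut fingers; the grasp point (between the pads) lies 19 mm behind it; z points along the fingers, y is the line along which they close (so a half turn about z gives the same grasp; the last joint's range is limited). The gripper opens to 85 mm and grips with 20 to 120 N. Pads are 22 mm wide; open, the fingers measure 114 mm over their backs; the gripper's body (76 mm by 85 mm) begins 54 mm behind the grasp point. The pads swing forward as they close: fully open they stand 13 mm farther back than shut.
Start: joints at [-8.898, 15.075, -2.767, 72.158, 0, 81.102], TCP at [0.525, -0, 0.231] pointing down, gripper open.
Joint ranges: [-151.79, 151.79], [-50.71, 97.33], [-67.44, 78.34], [-121.81, 120.89], [-77.56, 73.72], [-180, 180]. Speed limits (degrees/s): [108.29, 108.29, 147.25, 159.86, 180, 180].

### API

Orientations are given as a 3x3 rotation matrix whose columns are the frame's x, y, z axes.
In Python, from bench import ctrl gives the robot as it stands. The module is installed in compiled form; this text tells all that it offers.
- The arm moves only by the shell command python3 -m pendant 'ROWS' [OPENING]. ROWS is JSON, a list of rows, each a list of 2 entries, a list of its own where there are three numbers: the shift along the tool's x, y, z in m, then the turn about the tool's z in rad. In form: [[[x, y, z], spin], ...]. A call has 1 to 8 rows; each row is the pose to reach, as a shift and turn from the pose commanded when the call began, along the tool's axes at that moment; what a row does not reach only later rows make up. A row lasts 1/10 s, in which the tool goes at most 50 mm and 8.59 degrees, less where a joint would pass 70% of its speed; a pose out of reach is approached as far as the arm can. A call with a gripper value outside its range is refused whole. OPENING is the gripper's target within -1 to 1 (fully open at 1, half-way at 0, shut at -1), set as the call begins (- or left out, the last holds). The fingers move at their own pace and stop on an object; the grip force is fixed at half the most. Time passes only in rows, so rows that repeat a pose let the fingers close. It gives the time, the measured TCP pose, the force, the opening and the grip force at its end, in the units of the state.
- ctrl.get_obs(): the state, without advancing time (a new reading comes with each control period).
- ctrl.capture(name): name is "scene" or "side" or "wrist"; returns a dict with "img" (384x512x3 uint8, blue, green, red), "z_map" (384x512 float32, m along the optical axis (not along the pixel's ray), 0 where there is no reading), "fov_y" (degrees; the focal length in pixels is half the picture's height over the tangent of half this angle, whatever the lens; pixels are square), "cx", "cy" (the principal point, pixels), "position" and "rotation" of the camera in the world. Camera axes: x right, y down, z forward; pixel columns grow to the right and rows downward; lengths in m; the calibration is good to about 2 mm. A picture is of the moment at which its call begins.
- ctrl.close_job(): hands the job in; it is judged then, once.
The state is a dict: "time": time; "qpos": joint angles; "dq": joint speeds; "tau": joint torques, N m; "tcp_pos": TCP position; "orientation": TCP orientation; "wrist_force": force on the tool from outside, world axes, zero at the start; "ft_torque": the same for the moment, N m; "grip_width": finger opening in m; "finger_force": force on a finger pad.
Only numpy, scipy, OpenCV 4.12 (cv2) and the standard library are available. Lean on these libraries where they do the work, as an engineer would, in place of code of your own. Each camera call takes 0.05 s, during which the arm holds its last target. There are 200 camera calls.

## Working session

There is one attempt and no reset: what is moved stays moved. The work goes in short steps, Python scripts to look and compute and a shell command to move; the robot and the scene stay as the last step left them, time stands still between calls to the robot, and variables do not carry over. Pictures are saved under pics/ and viewed, at most 10 in all, crops included, and the job is handed in when it is done.

```bash
mkdir -p pics
cat > h.py <<'E'
import numpy as np,cv2
from bench import ctrl
def cap(n):
    c=ctrl.capture(n); c['f']=192/np.tan(np.radians(c['fov_y'])/2); c['R']=np.array(c['rotation']).reshape(3,3); c['p']=np.array(c['position']); return c
def ray(c,u,v): return c['R']@np.array([(u-c['cx'])/c['f'],(v-c['cy'])/c['f'],1.])
def onz(c,u,v,z):
    d=ray(c,u,v); return c['p']+d*(z-c['p'][2])/d[2]
def pt(c,u,v): return c['p']+ray(c,u,v)*c['z_map'][int(round(v)),int(round(u))]
def cloud(c):
    v,u=np.mgrid[0:384,0:512]; z=c['z_map']
    return c['p']+np.stack([(u-c['cx'])/c['f']*z,(v-c['cy'])/c['f']*z,z],-1)@c['R'].T
def proj(c,P):
    q=c['R'].T@(np.array(P)-c['p']); return q[:2]/q[2]*c['f']+[c['cx'],c['cy']]
E
python3 - <<'E'
from h import *
for n in('scene','side','wrist'):
    c=cap(n); cv2.imwrite(f'pics/a_{n}.png',c['img']); print(n,c['p'],c['R'][:,2],c['f'])
o=ctrl.get_obs();print(o)
E
```

```text
scene [ 1.27341964 -0.20058052  0.72586601] [-0.74273772  0.18835703 -0.64254362] 386.69935038380635
side [ 0.08124832 -1.13539294  0.80429253] [ 0.31502889  0.80074408 -0.50947593] 437.5942429241208
wrist [0.52465537 0.0695418  0.37356409] [-0.00196447 -0.27431426 -0.9616381 ] 277.8119879443748
{'time': 0.15, 'qpos': array([-8.89697536e+00,  1.50944822e+01, -2.79219607e+00,  7.21577567e+01,
       -7.63374661e-04,  8.11024971e+01]), 'dq': array([-0.04236162, -0.07750189,  0.07326455, -0.02182545, -0.04252935,
        0.02339587]), 'tau': array([ 2.40502384e-03, -6.37823009e+01,  3.84648621e+01,  1.05481912e-02,
       -5.52052688e-05,  6.25772100e-05]), 'tcp_pos': array([5.24821765e-01, 2.85333387e-05, 2.30938565e-01]), 'orientation': array([[-9.17152008e-06,  9.99999705e-01, -7.68265462e-04],
       [ 9.99999994e-01,  9.25355811e-06,  1.06779950e-04],
       [ 1.06787027e-04, -7.68264478e-04, -9.99999699e-01]]), 'wrist_force': array([ 0.59738374,  0.08230532, -0.97013168]), 'ft_torque': array([-0.04537417, -0.00865088,  0.00947724]), 'finger_force': 0.0, 'grip_width': 0.08547541190027853}
```

View pics/a_scene.png

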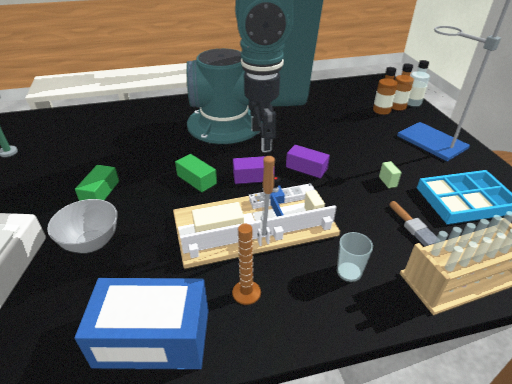

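View pics/a_side.png

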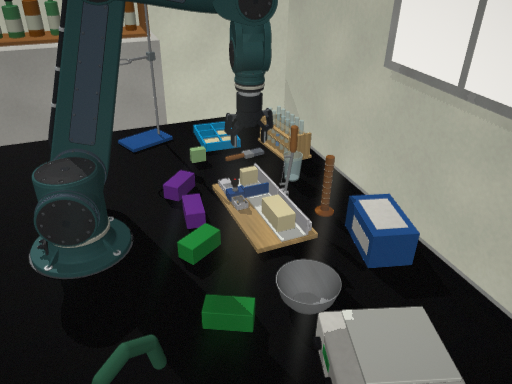

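View pics/a_wrist.png

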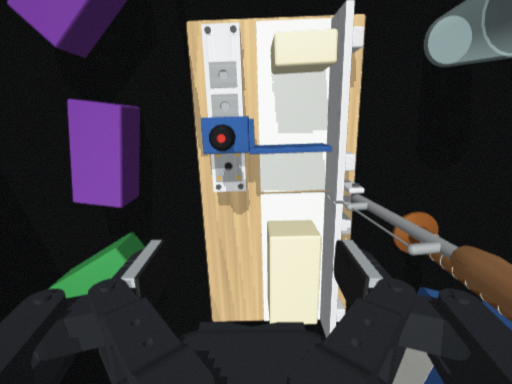

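The scene view shows the cutter at about (255,225). The wrist view shows the knob at (222,137), the next hole at about (228,166), the loaf at (293,270), the cut bar at (305,47) and the fence along column 335. Loaf candidates in the wrist view are the cream block (293,270), the cream cut bar (305,47, short and beyond the stop), two purple blocks (105,150) and (70,20), and a green one (100,265). Only the cream block at (293,270) is cream, full length and on the wire's -y side.

Run:
```python
from h import *
c=cap('wrist'); P=cloud(c); im=c['img'].astype(int); hsv=cv2.cvtColor(c['img'],cv2.COLOR_BGR2HSV)
crop=c['img'][10:340,180:370]; cv2.imwrite('pics/b.png',cv2.resize(crop,None,fx=1.8,fy=1.8,interpolation=cv2.INTER_CUBIC))
np.save('P.npy',P)
H,S,V=[hsv[...,i].astype(int) for i in range(3)]
# wood
wood=(abs(H-17)<6)&(S>90)&(abs(P[...,2]-.025)<.006)
roi=np.zeros_like(wood);roi[10:330,185:375]=1; wood&=roi
(cx,cy),(w,h),a=cv2.minAreaRect((P[wood][:,:2]*1000).astype(np.float32)); print('wood',cx,cy,w,h,a,np.median(P[wood][:,2]))
red=(im[...,2]>150)&(im[...,1]<80)&(im[...,0]<80); red[:, :190]=0; red[:,250:]=0; red[200:]=0
v,u=np.nonzero(red); print('red',u.mean(),v.mean(),np.median(P[red],0))
cream=(abs(H-25)<8)&(S>25)&(S<90)&(V>150)
loaf=cream.copy(); loaf[:200]=0; loaf[:,:250]=0; loaf[:,335:]=0
top=loaf&(abs(P[...,2]-.085)<.006)
r=cv2.minAreaRect((P[top][:,:2]*1000).astype(np.float32)); print('loaf',r,np.median(P[top][:,2]))
blue=(im[...,0]>im[...,2]+60)&(P[...,2]>.05); blue[:, :190]=0;blue[:,345:]=0; blue[250:]=0
for lo,hi in((.056,.066),(.069,.080)):
    b=blue&(P[...,2]>lo)&(P[...,2]<hi); print('blue',lo,cv2.minAreaRect((P[b][:,:2]*1000).astype(np.float32)),b.sum(),np.median(P[b][:,2]))
f=(abs(P[...,2]-.0795)<.002)&roi.astype(bool); f[:,:315]=0
print('fence',cv2.minAreaRect((P[f][:,:2]*1000).astype(np.float32)),f.sum())
for q in((228,166),(224,106),(222,74)): print(q,P[q[1],q[0]],onz(c,*q,.045))
```

```text
wood 557.1466674804688 -24.089263916015625 200.08920288085938 400.021484375 1.9116874933242798 0.02491837582401546
red 220.6140350877193 137.96491228070175 [0.494888   0.04901176 0.10207503]
loaf ((574.6652221679688, -119.87248992919922), (59.65770721435547, 120.10786437988281), 1.1884171962738037) 0.08487876960445795
blue 0.056 ((536.450439453125, 50.916168212890625), (134.2926025390625, 38.77228546142578), 2.195995569229126) 1260 0.06096390139817093
blue 0.069 ((565.46875, 34.88582992553711), (87.94784545898438, 6.121365547180176), 1.9823651313781738) 481 0.07374467837944626
fence ((621.5107421875, -14.199203491210938), (55.21223068237305, 356.4946594238281), 3.4737114906311035) 2290
(228, 166) [0.49512484 0.00985093 0.03388898] [0.49609131 0.01180301 0.045     ]
(224, 106) [0.49217936 0.0804645  0.03394342] [0.49323712 0.08010886 0.045     ]
(222, 74) [0.49099658 0.11481145 0.03502547] [0.49198872 0.11347779 0.045     ]
```

View pics/b.png

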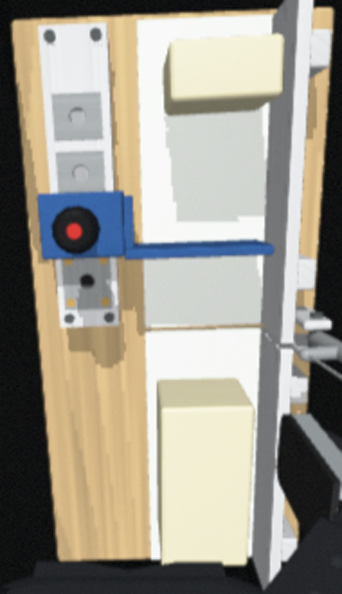

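The crop confirms it: the loaf is the long cream block in front of the slit (crop 205,470), the knob is at (74,231), and the next hole is in the brass-screwed plate at (87,281). I'll turn the hand half round, aligned with the cutter's yaw (+1.95°), above the knob so the camera sits inboard.

```bash
python3 -m pendant '[[[0.02,-0.01,0],-0.15],[[0.049,-0.030,0],-0.30],[[0.049,-0.030,0],-0.45],[[0.049,-0.030,0],-0.6],[[0.049,-0.030,0],-0.75],[[0.049,-0.030,0],-0.9],[[0.049,-0.030,0],-1.05],[[0.049,-0.030,0],-1.2]]' 1
python3 -m pendant '[[[0,0,0],-0.15],[[0,0,0],-0.30],[[0,0,0],-0.45],[[0,0,0],-0.6],[[0,0,0],-0.75],[[0,0,0],-0.9],[[0,0,0],-1.05],[[0,0,0],-1.2]]'
python3 -m pendant '[[[0,0,0],-0.15],[[0,0,0],-0.30],[[0,0,0],-0.45],[[0,0,0],-0.6],[[0,0,0],-0.75],[[0,0,0],-0.775],[[0,0,0],-0.775],[[0,0,0],-0.775]]'
cat >> h.py <<'E'
th=np.radians(1.95); CR=np.array([[np.cos(th),-np.sin(th),0],[np.sin(th),np.cos(th),0],[0,0,1]]); C0=np.array([.5571,-.0241,0])
def cut(p): return (np.asarray(p)-C0)@CR*1000   # mm in cutter frame
def tcp(): return cut(ctrl.get_obs()['tcp_pos'])
E
python3 - <<'E'
from h import *
c=cap('wrist'); P=cut(cloud(c)); im=c['img'].astype(int)
o=ctrl.get_obs(); print(tcp(),o['orientation'].round(3).tolist(),o['qpos'],o['time'],o['wrist_force'])
cv2.imwrite('pics/c.png',c['img'])
red=(im[...,2]>150)&(im[...,1]<80)&(im[...,0]<80)&(P[...,2]>80); v,u=np.nonzero(red); print('red',u.mean(),v.mean(),P[red].mean(0),cut(onz(c,u.mean(),v.mean(),.102)))
print('hole px',proj(c,C0+CR@[-.06,.038,.045]))
E
```

```text
time: 1.0
tcp_pos: [0.4949, 0.049, 0.2312]
orientation: [[-0.934, 0.357, -0.0], [0.357, 0.934, 0.0], [0.0, -0.0, -1.0]]
wrist_force: [-0.3, -0.3, 1.2]
grip_width: 0.0853
finger_force: 0.0
time: 1.8
tcp_pos: [0.4949, 0.049, 0.2312]
orientation: [[-0.671, -0.742, -0.0], [-0.742, 0.671, 0.0], [0.0, 0.0, -1.0]]
wrist_force: [-0.6, 0.2, -0.6]
grip_width: 0.0854
finger_force: 0.0
time: 2.6
tcp_pos: [0.495, 0.049, 0.2313]
orientation: [[0.03, -1.0, -0.0], [-1.0, -0.03, -0.0], [0.0, 0.0, -1.0]]
wrist_force: [0.8, -0.1, 0.5]
grip_width: 0.0856
finger_force: 0.0
[-59.61735311  75.15912787 231.26625044] [[0.031, -1.0, -0.0], [-1.0, -0.031, -0.0], [0.0, 0.0, -1.0]] [-3.74290888e+00  1.23633477e+01 -6.49952587e+00  7.11419797e+01
 -1.34847895e-03 -9.54950592e+01] 2.65 [0.72367191 0.23239126 0.04530799]
red 251.1304347826087 187.5 [-59.68906643  75.23283554 101.98567156] [-59.68802007  75.22527467 102.        ]
hole px [251.23180705 144.60846426]
```

View pics/c.png

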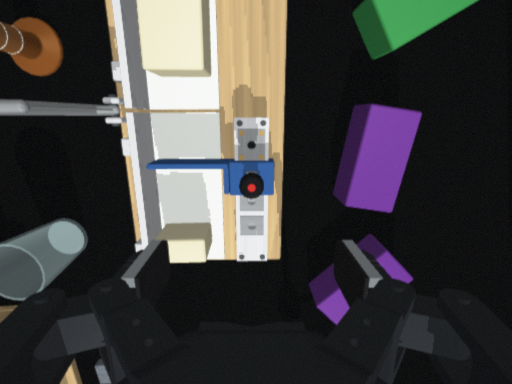

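The knob is centred at (251,187) and the hole at (251,145). I'll measure the hole with sub-pixel precision and cross-check the knob height by triangulation.

Run:
```python
from h import *
c=cap('wrist'); P=cut(cloud(c)); g=cv2.cvtColor(c['img'],cv2.COLOR_BGR2GRAY).astype(int)
print(g[134:158,243:261]); print('rail z',P[140:150,240:243,2].mean(), P[110:260,241,2].round()[::8])
w=np.clip(85-g[138:153,245:258],0,None); v,u=np.mgrid[138:153,245:258]; uu,vv=(w*u).sum()/w.sum(),(w*v).sum()/w.sum()
print(uu,vv,cut(onz(c,uu,vv,.045)),cut(onz(c,uu,vv,.040)))
# triangulate the knob cap against the first view
p1=np.array([0.52465537,0.0695418,0.37356409]); R1z=np.array([-.00196447,-.27431426,-.9616381]); f1=277.8
x1=np.array([1,0,-.002]); y1=np.cross(R1z,x1); d1=x1*(220.6-c['cx'])/f1+y1*(138-c['cy'])/f1+R1z
d2=ray(c,251.13,187.5); A=np.c_[d1,-d2]; s=np.linalg.lstsq(A,c['p']-p1,rcond=None)[0]; print('tri',p1+d1*s[0],c['p']+d2*s[1])
```

```text
[[133 134 132 132 130 132 131 128 130 133 132 133 132 133 142 172 172 171]
 [132 134 132 130 131 132 132 129 130 132 132 133 132 137 157 172 172 172]
 [133 132 133 131 130 132 132 129 130 133 133 133 134 139 170 174 172 172]
 [132 134 133 130 131 131 132 128 131 132 132 133 133 139 170 176 173 171]
 [131 133 132 131 130 132 131 129 131 131 134 133 133 139 171 175 172 171]
 [132 132 131 132 131 131 130 127 128 129 133 132 133 141 170 175 174 170]
 [131 133 132 131 131 129 121 112 108 114 126 134 150 144 171 177 174 172]
 [131 132 132 131 127 119  96  74  70  74  96 121 163 158 172 176 172 171]
 [132 132 132 130 123  90  57  36  34  36  50  91 158 167 170 172 170 169]
 [132 135 130 127 106  55  31  23  25  24  27  59 124 148 153 156 153 150]
 [132 133 131 124  85  38  25  25  28  25  26  38  78 126 134 135 133 131]
 [130 134 133 124  80  34  26  23  25  24  27  34  68 121 132 132 132 129]
 [132 132 130 128 100  44  27  24  23  25  22  43  83 126 131 133 131 129]
 [132 133 132 128 119  71  40  31  32  33  38  63 108 129 132 132 131 129]
 [131 132 132 130 125 102  84  75  71  73  85 103 
[... 316 characters left out ...]
130 129]
 [130 131 130 128 129 127 131 127 129 130 131 131 130 130 131 132 130 128]
 [127 131 131 128 127 129 130 127 129 130 130 131 130 130 131 130 129 128]
 [123 131 130 128 128 129 130 128 128 129 130 130 130 128 132 131 126 129]
 [127 131 131 129 129 128 130 125 127 128 130 131 130 130 130 130 127 129]
 [130 131 131 130 128 126 130 127 127 129 131 132 131 129 131 132 129 129]]
rail z 45.5621124366127 [ 25.  45.  45.  45.  45.  47.  45.  63.  62. 100. 100.  46.  46.  44.
  45.  45. 374.  46.  46.]
251.05904404873476 144.62089971883788 [-59.76128033  38.01341705  45.        ] [-59.75675149  38.50490632  40.        ]
tri [0.49454729 0.04901693 0.10261003] [0.49490364 0.04890528 0.10257889]
```

Height agrees (cap 102–103 mm), and the hole lies about 37.2 mm inboard. I'll descend, grip along cutter x and check.

```bash
python3 -m pendant '[[[0,0,0.04],0],[[0,0,0.08],0],[[0,0,0.12],0],[[0,0,0.145],0],[[0,0,0.156],0],[[0,0,0.156],0],[[0,0,0.156],0]]' 1
python3 -m pendant '[[[0,0,0],0],[[0,0,0],0],[[0,0,0],0],[[0,0,0],0],[[0,0,0],0],[[0,0,0],0],[[0,0,0],0],[[0,0,0],0]]' -1
python3 -c "
from h import *;print(tcp())"
```

```text
time: 3.4
tcp_pos: [0.4957, 0.0489, 0.0763]
orientation: [[0.033, -0.999, 0.001], [-0.999, -0.033, -0.0], [0.0, -0.001, -1.0]]
wrist_force: [0.2, 0.9, 0.2]
grip_width: 0.0853
finger_force: 0.0
time: 4.2
tcp_pos: [0.4953, 0.049, 0.0758]
orientation: [[0.033, -0.999, 0.001], [-0.999, -0.033, -0.0], [0.0, -0.001, -1.0]]
wrist_force: [-0.3, 0.6, 7.0]
grip_width: 0.0239
finger_force: 58.4
[-59.27705901  75.14665785  75.77619307]
```

```bash
python3 -m pendant '[[[0,0,-0.003],0],[[0,0,-0.006],0],[[0,0,-0.009],0],[[0,0,-0.011],0],[[0,0,-0.011],0],[[0,0,-0.011],0]]'
python3 - <<'E'
from h import *
c=cap('wrist'); P=cut(cloud(c)); im=c['img'].astype(int); print(tcp())
red=(im[...,2]>150)&(im[...,1]<80)&(im[...,0]<80)&(P[...,2]>80); print(red.sum(),P[red].mean(0)); v,u=np.nonzero(red);print(u.mean(),v.mean())
E
```

```text
time: 4.8
tcp_pos: [0.4952, 0.049, 0.0862]
orientation: [[0.033, -0.999, 0.0], [-0.999, -0.033, 0.0], [-0.0, -0.0, -1.0]]
wrist_force: [4.8, -0.6, -10.3]
grip_width: 0.0242
finger_force: 59.3
[-59.42858088  75.17089948  86.19882746]
197 [-59.61271301  74.86099756 112.99314687]
251.28934010152284 269.1269035532995
```

Pin is clear (cap up 11 mm). Slide in 33 mm, about 4 mm short of the hole.

```bash
python3 -m pendant '[[[0.005,0,0],0],[[0.012,0,0],0],[[0.019,0,0],0],[[0.026,0,0],0],[[0.031,0,0],0],[[0.033,0,0],0],[[0.033,0,0],0],[[0.033,0,0],0]]'
python3 - <<'E'
from h import *
c=cap('wrist'); P=cut(cloud(c)); im=c['img'].astype(int); print(tcp())
red=(im[...,2]>150)&(im[...,1]<80)&(im[...,0]<80)&(P[...,2]>80); print(red.sum(),P[red].mean(0)); v,u=np.nonzero(red);print(u.mean(),v.mean())
E
```

```text
time: 5.65
tcp_pos: [0.4963, 0.0159, 0.0862]
orientation: [[0.033, -0.999, 0.0], [-0.999, -0.033, -0.0], [0.0, -0.0, -1.0]]
wrist_force: [4.7, -2.2, -9.3]
grip_width: 0.0243
finger_force: 59.3
[-59.43641014  42.01978059  86.17663607]
204 [-59.5086711   40.98392635 114.08624285]
251.11274509803923 269.01960784313724
```

```bash
python3 -m pendant '[[[0,0,0.0015],0],[[0,0,0.0025],0],[[0,0,0.0025],0]]'
python3 -m pendant '[[[0,0,0],0],[[0,0,0],0],[[0,0,0],0],[[0,0,0],0],[[0,0,-0.02],0],[[0,0,-0.05],0],[[0,0,-0.05],0]]' 0.3
python3 - <<'E'
from h import *
c=cap('wrist'); P=cut(cloud(c)); im=c['img'].astype(int); print(tcp())
red=(im[...,2]>150)&(im[...,1]<80)&(im[...,0]<80)&(P[...,2]>80); print(red.sum(),P[red].mean(0)); v,u=np.nonzero(red);print(u.mean(),v.mean(),cut(onz(c,u.mean(),v.mean(),.110)))
E
```

```text
time: 6.0
tcp_pos: [0.4963, 0.0159, 0.0838]
orientation: [[0.033, -0.999, 0.0], [-0.999, -0.033, -0.0], [0.0, -0.0, -1.0]]
wrist_force: [5.0, -1.5, -6.3]
grip_width: 0.024
finger_force: 60.0
time: 6.7
tcp_pos: [0.4976, 0.0159, 0.1367]
orientation: [[0.033, -0.999, 0.004], [-0.999, -0.033, -0.001], [0.001, -0.004, -1.0]]
wrist_force: [1.3, -0.3, 0.3]
grip_width: 0.0553
finger_force: 0.0
[-58.72542287  42.07122513 135.07845514]
106 [-59.57099622  40.68208698 113.0253897 ]
253.43396226415095 226.12264150943398 [-59.61364535  41.87915869 110.        ]
```

```bash
python3 -m pendant '[[[-0.015,0,0],0],[[-0.034,0,0],0],[[-0.034,0,0],0],[[-0.034,0,0],0],[[-0.034,0,0.02],0],[[-0.034,0,0.044],0],[[-0.034,0,0.046],0],[[-0.034,0,0.046],0]]' -1
python3 -m pendant '[[[0.003,0,0],0],[[0.006,0,0],0],[[0.008,0,0],0],[[0.008,0,0],0]]'
python3 - <<'E'
from h import *
print(tcp())
for n in('wrist','side'):
    c=cap(n); P=cut(cloud(c)); im=c['img'].astype(int); 
    red=(im[...,2]>120)&(im[...,1]<90)&(im[...,0]<90)&(P[...,2]>80)&(np.hypot(P[...,0]+60,P[...,1]-40)<30); print(n,red.sum(),P[red].mean(0) if red.any() else 0)
    bk=(im.max(-1)<60)&(P[...,2]>75)&(P[...,2]<118)&(np.hypot(P[...,0]+60,P[...,1]-40)<14); print(bk.sum(),P[bk].mean(0),np.percentile(P[bk][:,2],95))
    cv2.imwrite(f'pics/d_{n}.png',c['img'])
E
```

```text
time: 7.55
tcp_pos: [0.4946, 0.0495, 0.0877]
orientation: [[0.033, -0.999, -0.001], [-0.999, -0.033, 0.0], [-0.0, 0.001, -1.0]]
wrist_force: [0.1, -0.4, -0.6]
grip_width: -0.0001
finger_force: 0.0
time: 7.95
tcp_pos: [0.4955, 0.0416, 0.0882]
orientation: [[0.033, -0.999, 0.001], [-0.999, -0.033, -0.0], [0.0, -0.001, -1.0]]
wrist_force: [0.4, 0.1, 0.2]
grip_width: -0.0005
finger_force: 0.0
[-59.35064809  67.80052783  88.18280767]
wrist 200 [-59.64651108  41.91291715 109.96110317]
2023 [-59.60427596  39.19987778 108.28104495] 110.44500679761519
side 0 0
45 [-64.0079454   35.44960792 101.2498344 ] 110.3495779539264
```

View pics/d_wrist.png

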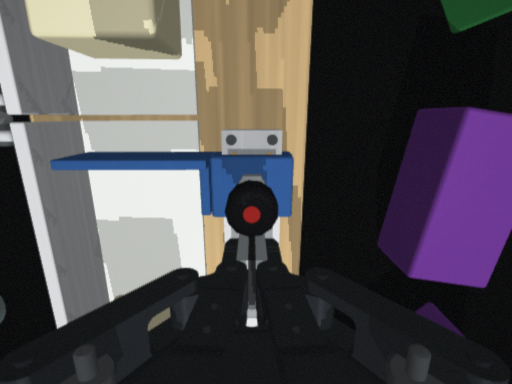

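The closed fingers stand right behind the knob (cap at 251,214, z = 110 mm, pin on the rail). Now I'll nudge it inwards, checking cap height and force.

```bash
cat > k.py <<'E'
from h import *
c=cap('wrist'); P=cut(cloud(c)); im=c['img'].astype(int); o=ctrl.get_obs()
r=(im[...,2]>150)&(im[...,1]<80)&(im[...,0]<80)&(P[...,2]>80); print('CAP',P[r].mean(0).round(2),'TCP',tcp().round(2),'F',o['wrist_force'].round(1),o['time'])
E
python3 -m pendant '[[[0.001,0,0],0],[[0.002,0,0],0],[[0.003,0,0],0],[[0.003,0,0],0]]' >/dev/null; python3 k.py
python3 -m pendant '[[[0.0005,0,0],0],[[0.001,0,0],0],[[0.001,0,0],0]]' >/dev/null; python3 k.py
```

```text
CAP [-59.55  41.82 109.85] TCP [-59.59  65.62  87.79] F [0.5 5.3 0.2] 8.5
CAP [-59.53  41.1  109.78] TCP [-59.64  64.8   87.72] F [ 0.7  6.1 -0.6] 8.85
```

```bash
python3 -m pendant '[[[0.0005,0,0],0],[[0.001,0,0],0],[[0.001,0,0],0]]' >/dev/null; python3 k.py
python3 -m pendant '[[[0.0003,0,0],0],[[0.0005,0,0],0],[[0.0005,0,0],0]]' >/dev/null; python3 k.py
python3 -m pendant '[[[0.0003,0,0],0],[[0.0005,0,0],0],[[0.0005,0,0],0]]' >/dev/null; python3 k.py
```

```text
CAP [-59.57  39.66 110.24] TCP [-59.67  63.65  87.57] F [ 0.7  5.4 -4.5] 9.2
CAP [-59.58  38.85 102.14] TCP [-59.68  62.68  87.69] F [ 0.9  2.6 -1.4] 9.55
CAP [-59.6   37.77 103.68] TCP [-59.65  62.14  87.76] F [-0.2  2.3 -1.8] 9.9
```

```bash
python3 -m pendant '[[[0.0003,0,0],0],[[0.0005,0,0],0],[[0.0005,0,0],0]]' >/dev/null; python3 k.py
```

```text
CAP [-59.61  37.77 102.18] TCP [-59.63  61.66  87.78] F [-0.8  1.8 -1.8] 10.25
```

The pin snapped home (cap 110 → 102 mm, low force). I'll back off, rise, move over to the loaf's front side and look.

```bash
python3 -m pendant '[[[-0.008,0,0],0],[[-0.008,0,-0.03],0],[[-0.008,0,-0.07],0],[[0.03,0,-0.10],0],[[0.07,0,-0.10],0],[[0.11,0,-0.10],0],[[0.145,-0.01,-0.10],0],[[0.158,-0.015,-0.10],0]]'
python3 -m pendant '[[[0,0,0],0],[[0,0,0],0]]' > /dev/null
cat > l.py <<'E'
from h import *
import sys
def meas(n):
    c=cap(n); P=cut(cloud(c)); im=c['img']; hsv=cv2.cvtColor(im,cv2.COLOR_BGR2HSV).astype(int)
    H,S,V=hsv[...,0],hsv[...,1],hsv[...,2]
    t=(abs(H-25)<9)&(S>20)&(S<100)&(V>120)&(abs(P[...,2]-85)<4)&(P[...,0]>-40)&(P[...,0]<62)&(P[...,1]<60)
    q=P[t][:,:2]; x0,x1=np.percentile(q[:,0],[1,99]); 
    r=cv2.minAreaRect(q.astype(np.float32)); print(n,'loaf',np.round(r[0],1),np.round(r[1],1),round(r[2],2),t.sum(),'x',q[:,0].min().round(1),q[:,0].max().round(1),'y',q[:,1].min().round(1),q[:,1].max().round(1))
    b=(im[...,0].astype(int)>im[...,2].astype(int)+60)&(abs(P[...,2]-73.8)<2.5)&(abs(P[...,1]-20)<50)&(P[...,0]>-30)&(P[...,0]<56)
    if b.sum()>20: print('  blade y mean',P[b][:,1].mean().round(2),'min/max',P[b][:,1].min().round(1),P[b][:,1].max().round(1),'z',P[b][:,2].mean().round(1))
    r=(im[...,2]>120)&(im[...,1]<80)&(im[...,0]<80)&(P[...,2]>80)&(abs(P[...,0]+60)<15)
    if r.any(): print('  cap',P[r].mean(0).round(1))
    return c
if __name__=='__main__':
    for n in sys.argv[1:]: c=meas(n)
    o=ctrl.get_obs(); print('TCP',tcp().round(1),'F',o['wrist_force'].round(1),o['time'])
E
python3 l.py wrist scene side
```

```text
time: 11.05
tcp_pos: [0.5165, -0.1245, 0.1879]
orientation: [[0.031, -1.0, 0.001], [-1.0, -0.031, -0.001], [0.001, -0.001, -1.0]]
wrist_force: [0.2, 0.4, 0.3]
grip_width: 0.0002
finger_force: 0.0
wrist loaf [ 14.6 -98.2] [119.3  60.2] 89.38 8155 x -16.1 44.9 y -157.7 -38.7
scene loaf [ 15.6 -97.2] [122.9  74.8] 80.52 119 x -16.2 62.0 y -157.7 -37.5
  blade y mean 20.16 min/max 17.5 23.3 z 74.6
  cap [-61.9  39.2 102.1]
side loaf [  12.4 -100.8] [ 60.4 122.9] 0.39 425 x -18.0 42.7 y -162.3 -39.4
  cap [-62.6  34.5 104.3]
TCP [-44.8 -95.2 187.9] F [-0.2  0.5  0.3] 11.4
```

```bash
python3 -m pendant '[[[0.001,0,0.04],0],[[0.002,0,0.08],0],[[0.002,0,0.115],0],[[0.002,0,0.133],0],[[0.002,0,0.138],0],[[0.002,-0.005,0.138],0],[[0.002,-0.008,0.138],0],[[0.002,-0.008,0.138],0]]'
python3 l.py wrist
```

```text
time: 12.2
tcp_pos: [0.5251, -0.1238, 0.0509]
orientation: [[0.034, -0.999, 0.002], [-0.999, -0.034, -0.001], [0.001, -0.002, -1.0]]
wrist_force: [0.8, 0.0, 0.2]
grip_width: -0.0002
finger_force: 0.0
wrist loaf [  14.3 -114.5] [86.7 60.2] 89.34 20592 x -16.2 44.5 y -158.1 -71.1
TCP [-35.8 -98.5  50.7] F [-0.2 -0.7  0.2] 12.25
```

```bash
python3 -m pendant '[[[0,-0.002,0],0],[[0,-0.004,0],0],[[0,-0.006,0],0],[[0,-0.008,0],0],[[0,-0.010,0],0],[[0,-0.012,0],0],[[0,-0.014,0],0],[[0,-0.014,0],0]]' | grep force
python3 l.py wrist
```

```text
wrist_force: [-0.5, -0.4, -0.3]
finger_force: 0.0
wrist loaf [  21.2 -114.4] [86.3 60. ] 89.64 20134 x -9.0 51.2 y -157.7 -71.3
TCP [-22.4 -98.4  49.7] F [-0.9  1.  -0.6] 13.1
```

```bash
python3 -m pendant '[[[0,-0.002,0],0],[[0,-0.004,0],0],[[0,-0.006,0],0],[[0,-0.007,0],0],[[0,-0.007,0],0]]' | grep force
python3 l.py wrist
python3 -m pendant '[[[0,-0.0005,0],0],[[0,-0.001,0],0],[[0,-0.001,0],0]]' | grep wrist
python3 l.py wrist
```

```text
wrist_force: [-0.7, -0.1, -0.2]
finger_force: 0.1
wrist loaf [  28.1 -114.6] [85.8 60.1] 89.98 20114 x -1.9 58.1 y -157.5 -71.7
TCP [-15.4 -98.4  49.8] F [ 0.1 -0.2  0. ] 13.65
wrist_force: [-1.1, 0.6, 1.4]
wrist loaf [  28.8 -114.4] [86.1 60. ] 90.0 20088 x -1.2 58.8 y -157.4 -71.4
TCP [-14.7 -98.3  49.8] F [-1.2  0.6  0.6] 14.0
```

```bash
python3 -m pendant '[[[0,-0.0003,0],0],[[0,-0.0006,0],0],[[0,-0.0006,0],0]]' | grep wrist
python3 l.py wrist
```

```text
wrist_force: [-2.0, -0.8, 0.2]
wrist loaf [  29.5 -114.4] [86.3 60. ] 89.99 20090 x -0.5 59.5 y -157.6 -71.3
TCP [-14.1 -98.3  49.8] F [-1.5  1.2 -0.2] 14.35
```

```bash
python3 -m pendant '[[[0,-0.0003,0],0],[[0,-0.0006,0],0],[[0,-0.0006,0],0]]' | grep wrist
python3 l.py wrist
python3 -m pendant '[[[0,-0.0003,0],0],[[0,-0.0006,0],0],[[0,-0.0006,0],0]]' | grep wrist
python3 l.py wrist
```

```text
wrist_force: [-2.6, -0.5, 0.8]
wrist loaf [  30.  -114.7] [85.6 59.8] 89.92 20108 x 0.1 59.9 y -157.5 -71.9
TCP [-13.4 -98.4  49.8] F [-2.9 -0.7  1. ] 14.7
wrist_force: [-5.1, -0.8, 2.1]
wrist loaf [  30.3 -114.4] [60.1 86.1] 0.04 20086 x 0.3 60.4 y -157.5 -71.3
TCP [-13.2 -98.4  49.8] F [-5.3 -1.2  3.2] 15.05
```

Side is against the fence (60 mm, ~5 N). Now over to the far end.

```bash
python3 -m pendant '[[[0,0.01,0],0],[[0,0.01,-0.03],0],[[0.03,0.01,-0.07],0],[[0.07,-0.01,-0.08],0],[[0.084,-0.03,-0.08],0],[[0.084,-0.043,-0.08],0],[[0.084,-0.043,-0.08],0],[[0.084,-0.043,-0.08],0]]'|grep -E 'time|pos'
python3 l.py wrist
```

```text
time: 15.85
tcp_pos: [0.5928, -0.2051, 0.1295]
wrist loaf [  30.7 -123.3] [69.2 58.9] 89.96 176 x 1.3 60.2 y -157.9 -88.7
TCP [  29.4 -182.   129.7] F [ 0.2 -0.7 -0.3] 15.9
```

```bash
python3 -m pendant '[[[0,0,0.03],0],[[0,0,0.06],0],[[0,0,0.078],0],[[0,0,0.08],0],[[-0.003,0,0.08],0],[[-0.006,0,0.08],0],[[-0.008,0,0.08],0],[[-0.008,0,0.08],0]]'|grep -E 'time|force'
python3 -m pendant '[[[-0.002,0,0],0],[[-0.004,0,0],0],[[-0.006,0,0],0],[[-0.009,0,0],0],[[-0.012,0,0],0],[[-0.015,0,0],0],[[-0.018,0,0],0],[[-0.020,0,0],0]]'|grep -E 'time|force'
python3 l.py scene side
```

```text
time: 16.7
wrist_force: [0.2, -0.1, 1.1]
finger_force: 0.0
time: 17.5
wrist_force: [-1.9, -2.7, 0.8]
finger_force: 1.2
scene loaf [ 30.7 -83.4] [ 61.7 120.2] 0.59 99 x -0.7 61.4 y -143.3 -23.4
  blade y mean 20.02 min/max 16.9 22.9 z 74.2
  cap [-60.   37.5 103.9]
side loaf [ 14.7 -82.6] [120.4  47.6] 80.06 135 x -3.0 48.3 y -140.9 -23.9
  cap [-60.   41.  100.2]
TCP [  30.1 -153.9   49.8] F [-0.1  0.1  0.8] 17.6
```

```bash
python3 -m pendant '[[[-0.003,0,0],0],[[-0.007,0,0],0],[[-0.011,0,0],0],[[-0.015,0,0],0],[[-0.019,0,0],0],[[-0.022,0,0],0],[[-0.024,0,0],0],[[-0.024,0,0],0]]'|grep -E 'time|force'
python3 -m pendant '[[[-0.002,0,0],0],[[-0.004,0,0],0],[[-0.006,0,0],0],[[-0.008,0,0],0],[[-0.010,0,0],0],[[-0.011,0,0],0],[[-0.011,0,0],0]]'|grep -E 'time|force'
python3 l.py scene wrist
```

```text
time: 18.4
wrist_force: [-0.0, 0.5, -0.3]
finger_force: 0.0
time: 19.1
wrist_force: [0.2, -0.4, 0.1]
finger_force: 0.0
scene loaf [ 31.  -48.6] [ 62.3 120.2] 0.99 96 x -0.7 62.0 y -108.3 11.3
  blade y mean 20.21 min/max 17.6 23.5 z 74.9
  cap [-60.1  37.4 103.8]
wrist loaf [  29.6 -100.6] [12.4  5. ] 86.13 201 x 27.3 32.4 y -106.8 -94.5
TCP [  30.1 -119.2   49.8] F [-0.2  0.7 -0.3] 19.2
```

Loaf end is at about 11.5 mm and the face at about 17.3 mm, so around 5.5 mm remain.

```bash
python3 -m pendant '[[[-0.001,0,0],0],[[-0.002,0,0],0],[[-0.003,0,0],0],[[-0.004,0,0],0],[[-0.004,0,0],0]]'|grep -E 'wrist'; python3 l.py scene|tail -1
python3 -m pendant '[[[-0.0005,0,0],0],[[-0.0005,0,0],0],[[-0.0005,0,0],0]]'|grep -E 'wrist'; python3 l.py scene
python3 -m pendant '[[[-0.0005,0,0],0],[[-0.0005,0,0],0],[[-0.0005,0,0],0]]'|grep -E 'wrist'; python3 l.py scene|tail -1
```

```text
wrist_force: [0.8, -0.5, -0.7]
TCP [  30.1 -115.2   49.8] F [ 0.1 -0.5 -0.4] 19.75
wrist_force: [-0.3, -1.5, -0.6]
scene loaf [ 30.2 -45. ] [116.8  61.7] 89.2 83 x -0.3 61.4 y -103.8 13.3
  cap [-60.9  38.5 103.7]
TCP [  30.1 -114.9   49.8] F [-0.5 -2.  -0.3] 20.1
wrist_force: [1.0, -1.2, 0.3]
TCP [  30.1 -114.4   49.8] F [-0.2 -0.9 -0.4] 20.45
```

```bash
for i in 1; do python3 -m pendant '[[[-0.0005,0,0],0],[[-0.0005,0,0],0],[[-0.0005,0,0],0]]'|grep -E 'wrist'; done; python3 l.py scene|tail -1
python3 -m pendant '[[[-0.0005,0,0],0],[[-0.0005,0,0],0],[[-0.0005,0,0],0]]'|grep -E 'wrist'; python3 l.py scene|tail -1
python3 -m pendant '[[[-0.0004,0,0],0],[[-0.0004,0,0],0],[[-0.0004,0,0],0]]'|grep -E 'wrist'; python3 l.py scene
```

```text
wrist_force: [-0.2, -1.5, -0.4]
TCP [  30.1 -113.9   49.8] F [-0.  -1.5  0. ] 20.8
wrist_force: [-0.5, -1.3, -0.5]
TCP [  30.1 -113.4   49.8] F [ 0.2 -1.3  0.2] 21.15
wrist_force: [-0.5, -3.1, 0.3]
scene loaf [ 29.3 -43.5] [ 63.4 117.7] 0.56 83 x -2.5 61.1 y -102.1 15.4
  cap [-61.5  37.9 103.2]
TCP [  30.1 -113.1   49.8] F [ 0.4 -3.2 -0.4] 21.5
```

```bash
python3 -m pendant '[[[-0.0004,0,0],0],[[-0.0004,0,0],0],[[-0.0004,0,0],0]]'|grep -E 'wrist'; python3 l.py scene|tail -1
python3 -m pendant '[[[-0.0004,0,0],0],[[-0.0004,0,0],0],[[-0.0004,0,0],0]]'|grep -E 'wrist'; python3 l.py scene|tail -1
```

```text
wrist_force: [0.5, -4.6, -0.9]
TCP [  30.1 -112.7   49.8] F [ 0.6 -4.5 -0.8] 21.85
wrist_force: [-0.2, -3.9, -1.2]
TCP [  30.1 -112.2   49.8] F [ 0.3 -3.6 -0.1] 22.2
```

Contact with the stop at about 4 N. Retreat and check from above.

```bash
python3 -m pendant '[[[0.005,0,0],0],[[0.02,0,0],0],[[0.02,0,-0.04],0],[[0.02,0.02,-0.08],0],[[0.0,0.04,-0.12],0],[[-0.03,0.05,-0.16],0],[[-0.06,0.05,-0.18],0],[[-0.07,0.05,-0.18],0]]'|grep -E 'time|pos'
python3 -m pendant '[[[0,0,0],0],[[0,0,0],0],[[0,0,0],0]]'|grep -E 'wrist'; python3 l.py wrist scene side
python3 -c "
from h import *;cv2.imwrite('pics/e.png',cap('wrist')['img'])"
```

```text
time: 23.0
tcp_pos: [0.5394, -0.0659, 0.2329]
wrist_force: [0.2, -0.3, -0.5]
wrist loaf [ 30.2 -42.1] [119.4  60. ] 89.96 6094 x 0.2 60.3 y -101.8 17.6
  blade y mean 21.18 min/max 18.8 23.1 z 73.9
  cap [-59.7  38.7 102.2]
scene loaf [ 30.2 -42.6] [118.  62.] 89.72 608 x -0.8 61.3 y -101.5 16.5
  cap [-61.3  38.3 102.7]
side loaf [ 29.8 -43.1] [122.5  62.8] 89.46 382 x -2.0 61.7 y -104.3 17.9
  cap [-61.6  36.9 102.8]
TCP [-20.  -42.9 229.1] F [ 0.4 -0.  -0. ] 23.45
```

View pics/e.png

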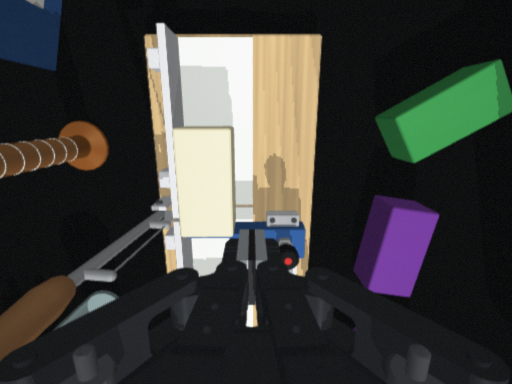

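The picture shows the loaf flush along the fence (column 176) with its end on the stop (row 237). Its centre is (30.2, -42.1) mm and it is square to 0.04°, and the cap stands at 102 mm (pin home).

```bash
python3 -c "
from bench import ctrl;print(ctrl.close_job())"
```

```text
the job is handed in; nothing more can be done
None
```

I handed the job in at about 23.5 s, with no verdict shown: the stop's pin is fully home in the next hole in, and the loaf sits square (about 0.04°) along the fence with its end against the stop; forces stayed low and I noticed no bystander move.

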